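# Open the extraction gate behind the chip guard with the chip hook

## Robot

A 6-joint arm with a two-finger parallel gripper is mounted at the origin on a cart in front of the work surface, level with it; the furniture and walls round the work are solid. World frame = base frame: x ahead of the robot, y to its left, z up, the work surface at z = 0. Lengths are in m, angles in rad, forces in N, time in s.
With the tool pointing down it reaches from about 0.35 to 0.775 m from the base axis. Payload 5.5 kg.
Tool frame: the origin (TCP) lies midway between the tips of the shut fingers; the grasp point (between the pads) lies 19 mm behind it; z points along the fingers, y is the direction in which the jaws open and shut (so a half turn about z gives the same grasp; the last joint's range is limited). The gripper opens to 85 mm and grips with 20 to 120 N. Pads are 22 mm wide; open, the fingers measure 114 mm over their backs; the gripper's body (76 mm by 85 mm) begins 54 mm behind the grasp point. The pads swing forward as they close: fully open they stand 13 mm farther back than shut.
Start: joints at [-1.24, 0.313, 0.046, 1.304, 0, 1.431], TCP at [0.261, -0.512, 0.231] pointing down, gripper open.
Joint ranges: [-2.76, 2.76], [-0.86, 1.69], [-1.03, 1.26], [-2.2, 2.34], [-1.47, 1.5], [-3.14, 3.14]. Speed limits (rad/s): [2.57, 2.57, 3.14, 3.14, 3.14, 3.14].

## Interface

Orientations are given as a unit quaternion [w, x, y, z].
In Python, from workcell import env gives the robot as it stands.
- The arm moves only by the shell command python3 -m creep 'ROWS' [OPENING] [FORCE]. ROWS is JSON, a list of rows, each a list of 6 numbers: the shift along the tool's x, y, z in m, then the turn, a rotation vector about the tool's x, y, z in degrees. A call has exactly 8 rows; each row is the pose to reach, as a shift and turn from the pose commanded when the call began, along the tool's axes at that moment; what a row does not reach only later rows make up. A row lasts 1/10 s, in which the tool goes at most 50 mm and 8.59 degrees, less where a joint would pass 70% of its speed; a pose out of reach is approached as far as the arm can. A call with a gripper value outside its range is refused whole. OPENING is the finger opening in m, from 0 to 0.0854, set as the call begins (- or left out, the last holds). The fingers move at their own pace and stop on an object; FORCE is the grip in N (left out, the last holds). Time passes only in rows, so rows that repeat a pose let the fingers close, or fill a call up. It gives the time, the measured TCP pose, the force and the opening at its end, in the units of the state.
- env.get_state(): the state, without advancing time (a new reading comes with each control period).
- env.read_camera(name): name is "scene" or "top" or "wrist"; returns (picture, depth): 480x640x3 uint8, blue, green, red; 480x640 float32, m along the optical axis (not along the pixel's ray), 0 where there is no reading.
- env.camera_params(name): a dict with "fx", "fy", "cx", "cy" (pixels), "k1" (the pictures are not rectified: a ray, as slopes to the right and down, at radius r is drawn at 1 + k1 r^2 times it, then the intrinsics apply), "position" and "orientation" of the camera in the world. Camera axes: x right, y up, looking along -z (the intrinsics and any distortion apply to the point x, -y, -z); pixel columns grow to the right and rows downward; lengths in m; the calibration is good to about 2 mm. A picture is of the moment at which its call begins: read the wrist's pose just before it. camera_params takes no time and is no camera call; for the wrist camera it gives the pose at the moment of the call.
- env.hand_in(): hands the job in, once; it reports no verdict.
The state is a dict: "clock": time; "joint_pos": joint angles; "qvel": joint speeds; "tau": joint torques, N m; "tcp_pos": TCP position; "orientation": TCP orientation; "wrist_force": force on the tool from outside, world axes, zero at the start; "ft_torque": the same for the moment, N m; "finger_gap": finger opening in m.
Only numpy, scipy, OpenCV 4.12 (cv2) and the standard library are available. Lean on these libraries where they do the work, as an engineer would, in place of code of your own. Each camera call takes 0.05 s, during which the arm holds its last target. There are 200 camera calls.

## Task

Open the dust-extraction gate so that the bowl can be sanded: take the chip hook from its rest, reach over the green chip guard, drop the hook's bent end into the eye of the red gate tab and draw the stiff slide towards you until it comes home against its stop collar, and no further: the collar is only finger-tight, so do not force it. Leave the slide home against the stop, lift the hook out and lay it back in both notches of its rest, bent end down and pointing the way it was. Keep your hand on this side of the guard and off the slide, do not knock the guard, and leave the bowl, the sanding block and the abrasive roll where they are.

Things in the scene. Friction and masses are not known exactly. Their poses are not given: they have to be found in the camera images.
- hook_grip (a point): Centre of the chip hook's dark wooden handle (118 mm long, 22 wide, 26 high; reaches 66 mm back and 52 mm ahead of this point; then 15 mm of brass ferrule). Axes: x along the rod to its bent end, z up. An 8 mm steel rod runs on this axis to x = 150 mm, then bends square down; its tip is at x = 150, z = -75 mm. Loose, about 0.16 kg.
- hook_tip (a point): Rounded lower end of the hook's bent-down rod (8 mm thick), 150 mm ahead of and 75 mm below hook_grip.
- rest_seat (a point): Where hook_grip lies when the hook rests: 105 mm above the bench, over the middle of the wooden rest (fixed). x points along the rest, the way the rod points. Two posts 12 mm thick, at x = -54 mm (notch 27 wide for the handle, floor 13 below this point, top 7 above) and x = +85 mm (notch 14 wide for the rod, floor 4 below, top 13 above); notches flare at the top. The handle is free between the posts.
- gate_eye (a point): Centre of the round eye (18 mm) at the top face of the gate's red tab, 72 mm above the bench. Tab 4 mm thick, 42 along x, 40 across; free below it down to 12 mm above the bench. x points away from the guard into the gate, z up; the slide (and eye) comes out along -x. The gate housing starts 34 mm behind the eye when shut; a steel intake bell above the housing reaches 180 mm above the bench.
- gate_slide (a joint): How far the slide is drawn out, in m: 0 shut, larger is more open; starts at 0 to 0.010. Stiff: takes about 6 N to move and stays where it is left. A red wing on its left side meets the stop collar somewhere between 0.040 and 0.060; where the collar is set is not reported and must be felt.
- guard_top (a point): Middle of the top edge of the green sheet-steel chip guard (160 mm wide, 115 mm above the bench, 3 mm thick, rolled edge 9 mm). x points towards the gate; the eye lies 94 mm behind it along x when shut and 34 to 54 mm when open, on the same centre line. The robot's side is -x.
- turned_bowl: Loose thin turned wooden bowl, 95 mm across, 39 mm high, front of the bench; origin at the centre of its underside.
- sanding_block: Loose wooden sanding block, 123 x 102 x 31 mm; origin at the centre of its underside.
- abrasive_roll: Loose roll of abrasive, 74 x 59 x 50 mm; origin at the centre of its underside.
- chip_hook: The chip hook as a body; its origin is hook_grip.
- chip_guard: The green chip guard; its origin is below guard_top at the guard's foot, 12 mm above the bench.
- stop_rod: Steel rod (8 mm) along the slide's left side, 72 mm above the bench, 50 mm to +y of the eye's centre line; origin at its root on the gate housing, it reaches 107 mm along -x. It carries the brass stop collar (20 mm across, black thumb screw up to 95 mm above the bench). The collar's rubber face gives about a millimetre; the collar should not bear more than about 14 N (that is about 20 N at the hook).
- hook_rest: The wooden rest; its origin is on the bench below rest_seat.

How it is judged:
By the outcome, as a careful person would: the job done as asked, in the order asked, and still so for the second after the job is handed in, with the robot touching nothing.
It also fails if it takes over 58 s, if anything falls off the work surface, if the arm or the gripper's body presses on something with over 40 N, if the wrist force passes 120 N, or if a joint passes its speed limit or range.

## Working session

There is one attempt and no reset: what is moved stays moved. The work goes in short steps, Python scripts to look and compute and a shell command to move; the robot and the scene stay as the last step left them, time stands still between calls to the robot, and variables do not carry over. Pictures are saved under pics/ and viewed, about 8 in all and at most 12, crops included, and the job is handed in when it is done.

```bash
ls; mkdir -p pics
python3 - <<'E'
from workcell import env
import cv2,numpy as np
print(env.get_state())
for n in("scene","top"):
    im,d=env.read_camera(n);cv2.imwrite(f"pics/{n}0.png",im);np.savez(f"pics/{n}0.npz",im=im,d=d)
    print(n,env.camera_params(n))
print(env.camera_params("wrist"))
E
```

```text
pics
{'clock': 0.0, 'joint_pos': array([-1.23960119e+00,  3.14007034e-01,  4.49647349e-02,  1.30360071e+00,
       -3.76434512e-05,  1.43122140e+00]), 'qvel': array([ 0.00127977,  0.00038061, -0.00128176, -0.0013584 ,  0.00105376,
       -0.0017062 ]), 'tau': array([-2.43729673e-04, -4.80631220e+01,  2.98529398e+01,  1.97350810e-02,
       -1.53473261e-04, -2.21813032e-06]), 'tcp_pos': array([ 0.26062768, -0.51195759,  0.23039928]), 'orientation': array([-9.17305636e-04,  9.72424198e-01,  2.33217336e-01, -1.07065497e-04]), 'wrist_force': array([-0.02617122, -0.65314235, -0.67962385]), 'ft_torque': array([ 0.03773847,  0.04712132, -0.02015716]), 'finger_gap': 0.08525482388137118}
scene {'fx': 518.2509626619635, 'fy': 518.2509626619635, 'cx': 325.27579598866635, 'cy': 238.26750343412118, 'k1': -0.09235031794627911, 'position': array([0.97828162, 0.55556327, 1.06495277]), 'orientation': array([0.31693996, 0.10286921, 0.31606101, 0.88829749])}
top {'fx': 475.5859371537021, 'fy': 475.5859371537021, 'cx': 308.69662595849553, 'cy': 242.10076443423003, 'k1': -0.06946516073351046, 'position': array([ 0.38574689, -0.05172709,  1.00369371]), 'orientation': array([ 0.71351938,  0.04425097, -0.04923636, -0.69750106])}
{'fx': 373.8037728177506, 'fy': 373.8037728177506, 'cx': 313.04471240743635, 'cy': 241.23041979040977, 'k1': -0.056516464345378596, 'position': array([ 0.32903503, -0.47817115,  0.37438673]), 'orientation': array([ 0.84298267, -0.12658378,  0.07855061, -0.51690092])}
```

View pics/top0.png

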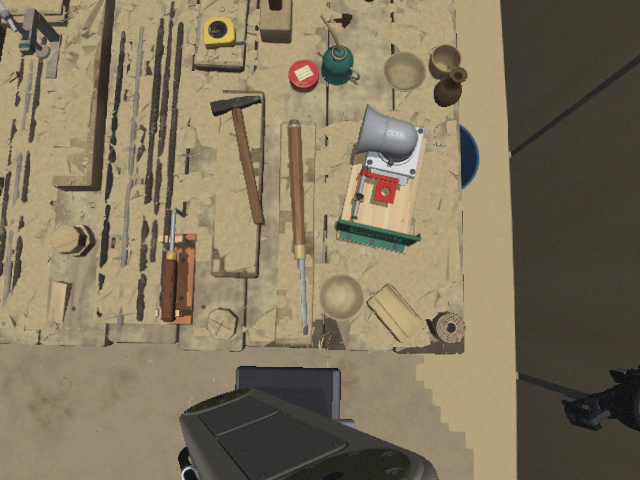

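View pics/scene0.png

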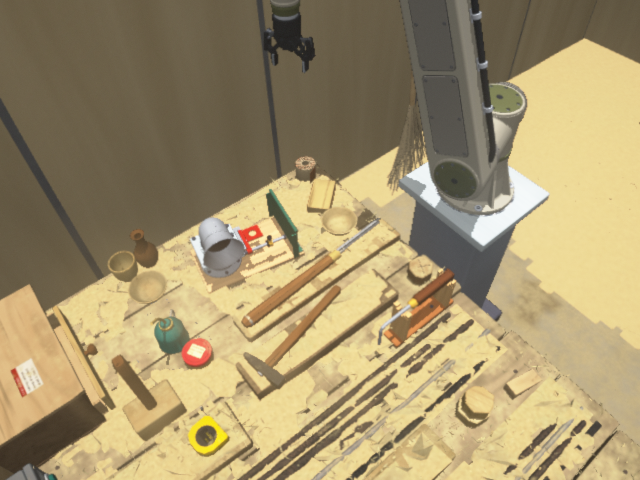

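The top view shows the hook on its rest at about (172,270), pointing up in the image. The red tab is at (384,192), the guard at (378,237), the bowl at (341,297), and the block and roll to its right.

```bash
cat > h.py <<'E'
import numpy as np,cv2
from scipy.spatial.transform import Rotation as R
def rot(q): return R.from_quat([q[1],q[2],q[3],q[0]])
def ray(p,uv):
    K=np.array([[p['fx'],0,p['cx']],[0,p['fy'],p['cy']],[0,0,1]])
    n=cv2.undistortPoints(np.array(uv,float).reshape(-1,1,2),K,np.array([p['k1'],0,0,0.]))[:,0]
    return rot(p['orientation']).apply(np.c_[n[:,0],-n[:,1],-np.ones(len(n))])
def onz(p,uv,z):
    d=ray(p,uv); return p['position']+d*((z-p['position'][2])/d[:,2])[:,None]
def proj(p,P):
    c=rot(p['orientation']).inv().apply(np.atleast_2d(P)-p['position']); n=np.c_[c[:,0],-c[:,1]]/-c[:,2:]
    n=n*(1+p['k1']*(n**2).sum(1))[:,None]
    return np.c_[p['fx']*n[:,0]+p['cx'],p['fy']*n[:,1]+p['cy']]
def tool(v):  # world vector -> tool axes
    from workcell import env
    return rot(env.get_state()['orientation']).inv().apply(v)
E
python3 - <<'E'
import numpy as np,cv2
from h import *
from workcell import env
im=np.load('pics/top0.npz')['im']
a=cv2.resize(im[200:330,140:220],None,fx=4.5,fy=4.5,interpolation=cv2.INTER_CUBIC)
b=cv2.resize(im[160:260,330:430],None,fx=4.2,fy=4.2,interpolation=cv2.INTER_CUBIC)
c=np.zeros((590,800,3),np.uint8);c[:585,:360]=a;c[:420,370:790]=b
cv2.imwrite('pics/c1.png',c)
p=env.camera_params('top')
hsv=cv2.cvtColor(im,cv2.COLOR_BGR2HSV)
def comp(m,x0,x1,y0,y1):
    q=np.zeros_like(m);q[y0:y1,x0:x1]=m[y0:y1,x0:x1]
    n,l,s,ce=cv2.connectedComponentsWithStats(q);i=1+np.argmax(s[1:,4]);return np.argwhere(l==i)[:,::-1],s[i]
red=((hsv[...,0]<6)|(hsv[...,0]>174))&(hsv[...,1]>170)
uv,s=comp(red.astype(np.uint8),340,420,160,230);print('red',s,onz(p,[uv.mean(0)],.072))
g=(hsv[...,0]>60)&(hsv[...,0]<95)&(hsv[...,1]>90)
uv,s=comp(g.astype(np.uint8),320,430,200,260);print('green',s,cv2.minAreaRect(uv.astype(np.float32)))
for n,q,z in(('handle bk',(169,320),.105),('handle fr',(171,260),.105),('rod end',(173,238),.105)):print(n,onz(p,[q],z))
E
```

```text
red [361 169  37  34 429] [[ 0.6267419  -0.20379561  0.072     ]]
green [338 220  82  32 784] ((377.3463134765625, 236.6389617919922), (82.3185806274414, 17.22437858581543), 12.652557373046875)
handle bk [[0.35194944 0.20196251 0.105     ]]
handle fr [[0.46495391 0.20453634 0.105     ]]
rod end [[0.50728899 0.2032023  0.105     ]]
```

View pics/c1.png

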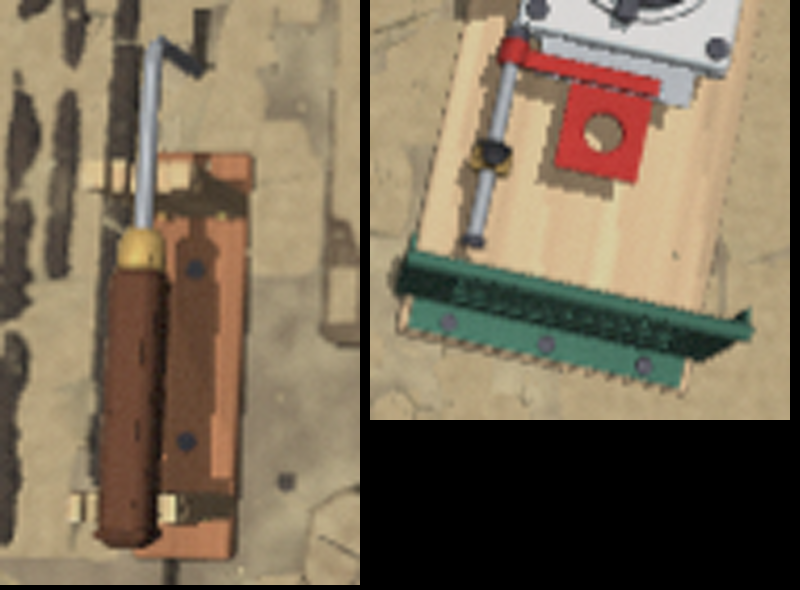

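Crop left shows the bent rod top at (157,43) and the handle end at (127,540). Crop right shows the eye centre at (605,133), the stop rod from (475,242) to (515,45), and the collar at (490,155).

Run:
```python
from h import *
from workcell import env
p=env.camera_params('top')
A=lambda u,v:(140+u/4.5,200+v/4.5); B=lambda u,v:(330+(u-370)/4.2,160+v/4.2)
def pr(n,q,z): P=onz(p,[q],z)[0];print(n,P.round(4));return P
b=pr('back',A(128,541),.105);f=pr('ferr',A(140,232),.105);e=pr('bend',A(157,43),.105)
print(np.linalg.norm(e-b),np.degrees(np.arctan2(*(e-b)[1::-1])))
eye=pr('eye',B(605,133),.072)
c=[pr('tab',B(*q),.072) for q in((572,82),(657,95),(636,182),(555,166))]
d=(c[0]+c[1]-c[2]-c[3]);print('yaw tab',np.degrees(np.arctan2(d[1],d[0])))
r=pr('rodend',B(475,240),.072);r2=pr('r2',B(512,65),.072);d=r2-r;print('yaw rod',np.degrees(np.arctan2(d[1],d[0])))
pr('collar',B(491,152),.08)
g=pr('gL',B(412,242),.115);g2=pr('gR',B(748,318),.115);d=g-g2;print('mid',(g+g2)/2,np.linalg.norm(d),'yaw',np.degrees(np.arctan2(d[1],d[0]))-90)
s=env.get_state();print(rot(s['orientation']).as_matrix().round(3))
```

```text
back [0.3515 0.203  0.105 ]
ferr [0.4811 0.2053 0.105 ]
bend [0.5628 0.2029 0.105 ]
0.21126866950302636 -0.01681270852663164
eye [ 0.6158 -0.2101  0.072 ]
tab [ 0.6405 -0.1942  0.072 ]
tab [ 0.6352 -0.2353  0.072 ]
tab [ 0.5922 -0.225   0.072 ]
tab [ 0.599  -0.1861  0.072 ]
yaw tab -12.317021485785308
rodend [ 0.5621 -0.1481  0.072 ]
r2 [ 0.6482 -0.1653  0.072 ]
yaw rod -11.275169428781691
collar [ 0.6032 -0.1545  0.08  ]
gL [ 0.5524 -0.1151  0.115 ]
gR [ 0.5212 -0.2678  0.115 ]
mid [ 0.53681408 -0.19146578  0.115     ] 0.1558356422733112 yaw -11.528574146483692
[[ 0.891  0.454 -0.001]
 [ 0.454 -0.891  0.002]
 [ 0.    -0.002 -1.   ]]
```

```bash
python3 -m creep '[[0.033,-0.027,-0.009,0,0,-8],[0.066,-0.053,-0.018,0,0,-16],[0.1,-0.08,-0.026,0,0,-24],[0.133,-0.106,-0.035,0,0,-32],[0.166,-0.133,-0.044,0,0,-40],[0.199,-0.16,-0.053,0,0,-48],[0.232,-0.186,-0.061,0,0,-56],[0.265,-0.213,-0.07,0,0,-64]]' 0.085
python3 - <<'E'
from h import *
from workcell import env
s=env.get_state();print(s['joint_pos'],s['tcp_pos']);print(tool(np.array([.40,.203,.26])-s['tcp_pos']))
x=rot(s['orientation']).as_matrix()[:,0];print(np.degrees(np.arctan2(x[1],x[0])))
E
```

```text
clock: 0.9
tcp_pos: [0.4006, -0.2007, 0.3013]
orientation: [-0.0, 0.699, 0.715, -0.0]
wrist_force: [0.9, -0.6, -0.7]
finger_gap: 0.0847
[-6.44076295e-01  5.37168315e-02 -1.02807810e-01  1.41460965e+00
 -1.06594421e-05  9.04361800e-01] [ 0.4005635 -0.2007436  0.301337 ]
[0.40364699 0.00847415 0.04141564]
91.28103089504934
```

```bash
python3 -m creep '[[0.04,0.001,0.005,0,0,-8.5],[0.09,0.002,0.01,0,0,-17],[0.14,0.003,0.015,0,0,-25.5],[0.19,0.004,0.02,0,0,-34],[0.24,0.005,0.025,0,0,-42.5],[0.29,0.006,0.03,0,0,-51],[0.34,0.007,0.035,0,0,-59.5],[0.385,0.008,0.04,0,0,-68]]'
python3 -m creep '[[0.007,0.007,0,0,0,-7],[0.007,0.017,0,0,0,-14],[0.007,0.017,0,0,0,-20.7],[0.007,0.017,0,0,0,-20.7],[0.007,0.017,0,0,0,-20.7],[0.007,0.017,0,0,0,-20.7],[0.007,0.017,0,0,0,-20.7],[0.007,0.017,0,0,0,-20.7]]'
python3 - <<'E'
from h import *
from workcell import env
p=env.camera_params('wrist');im,d=env.read_camera('wrist');cv2.imwrite('pics/w1.png',im);np.savez('pics/w1.npz',im=im,d=d,**p)
s=env.get_state();print(s['joint_pos'],s['tcp_pos'])
x=rot(s['orientation']).as_matrix()[:,0];print(np.degrees(np.arctan2(x[1],x[0])),p['position'])
E
```

```text
clock: 1.7
tcp_pos: [0.4011, 0.1848, 0.261]
orientation: [0.0, 0.179, 0.984, -0.0]
wrist_force: [1.0, -0.1, -0.4]
finger_gap: 0.0848
clock: 2.5
tcp_pos: [0.4015, 0.2007, 0.2613]
orientation: [0.0, 0.003, 1.0, -0.0]
wrist_force: [0.9, -0.5, -0.6]
finger_gap: 0.0851
[ 2.84650226e-01  6.03464192e-02 -1.92876597e-01  1.31748120e+00
 -8.86600305e-05  2.91382028e-01] [0.40144992 0.20078902 0.26129291]
179.61429612824497 [0.32706355 0.20112744 0.4051738 ]
```

View pics/w1.png

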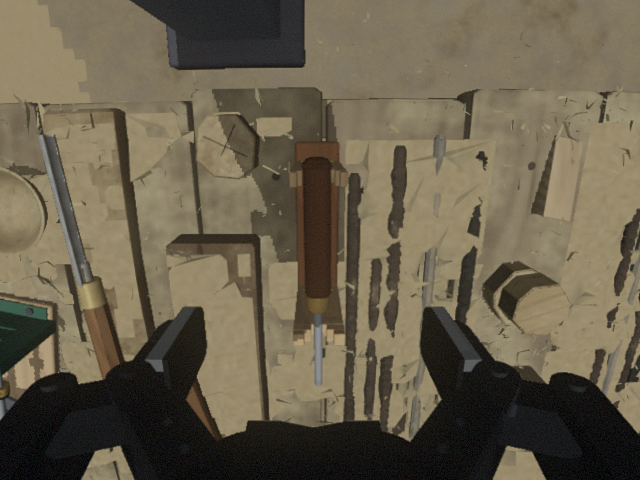

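The wrist view shows the handle between (317,158) and (317,298), with the bend at about (319,384).

Run:
```python
from h import *
p=dict(np.load('pics/w1.npz'));d=p['d']
P=onz(p,[(317,160),(317,298),(317,312)],.112);print(P)
print(onz(p,[(319,384),(318,330)],.108))
print(onz(p,[(295,172),(343,172)],.112), 'post')
for v in(200,280):print(onz(p,[(303,v),(331,v)],.112))
print(d[240,317],p['position'][2]-d[240,317])
```

```text
[[0.35240468 0.20405038 0.112     ]
 [0.46928424 0.20355997 0.112     ]
 [0.48277257 0.20350638 0.112     ]]
[[0.56173898 0.2051499  0.108     ]
 [0.50304148 0.20436925 0.108     ]]
[[0.36147408 0.18689325 0.112     ]
 [0.36173506 0.22424525 0.112     ]] post
[[0.38361616 0.19279087 0.112     ]
 [0.38377638 0.21503888 0.112     ]]
[[0.45236968 0.19174213 0.112     ]
 [0.45254836 0.21551492 0.112     ]]
0.29839918 0.10677461809765071
```

```bash
python3 -m creep '[[-0.007,0.001,0.02,0,0,-0.4],[-0.0145,0.003,0.05,0,0,-0.4],[-0.0145,0.003,0.085,0,0,-0.4],[-0.0145,0.003,0.12,0,0,-0.4],[-0.0145,0.003,0.145,0,0,-0.4],[-0.0145,0.003,0.162,0,0,-0.4],[-0.0145,0.003,0.175,0,0,-0.4],[-0.0145,0.003,0.175,0,0,-0.4]]'
python3 -m creep '[[0,0,0,0,0,0],[0,0,0,0,0,0],[0,0,0,0,0,0],[0,0,0,0,0,0],[0,0,0,0,0,0],[0,0,0,0,0,0],[0,0,0,0,0,0],[0,0,0,0,0,0]]' 0 100
```

```text
clock: 3.35
tcp_pos: [0.4144, 0.2033, 0.0846]
orientation: [-0.002, -0.0, 1.0, -0.001]
wrist_force: [0.6, -0.4, 0.3]
finger_gap: 0.0851
clock: 4.15
tcp_pos: [0.4165, 0.2041, 0.0871]
orientation: [0.001, -0.001, 1.0, 0.0]
wrist_force: [-1.1, -0.0, 5.7]
finger_gap: 0.0204
```

```bash
python3 -m creep '[[0,0,-0.005,0,0,0],[0,0,-0.015,0,0,0],[0,0,-0.03,0,0,0],[0,0,-0.05,0,0,0],[0,0,-0.08,0,0,0],[0,0,-0.11,0,0,0],[0,0,-0.14,0,0,0],[0,0,-0.14,0,0,0]]'
python3 - <<'E'
from h import *
from workcell import env
s=env.get_state();T=s['tcp_pos'];M=rot(s['orientation']).as_matrix();print(T,s['wrist_force'],s['ft_torque'],s['finger_gap'])
p=env.camera_params('wrist');im,d=env.read_camera('wrist');np.savez('pics/w2.npz',im=im,d=d,**p)
g=T-.019*M[:,2]
for x in(-66,52,67,150):print(x,proj(p,g+[x/1e3,0,.006 if x!=150 else .003]))
print('tip',proj(p,g+[.15,0,-.075]))
im2,_=env.read_camera('scene')
q=env.camera_params('scene');u=proj(q,g)[0].astype(int);print(u)
c=im2[u[1]-90:u[1]+90,u[0]-130:u[0]+110] if u[1]>90 else im2[:180,u[0]-130:u[0]+110]
o=np.zeros((600,800,3),np.uint8);a=cv2.resize(im[:,140:500],None,fx=1.0,fy=1.0);o[:480,:360]=a
b=cv2.resize(c,None,fx=1.8,fy=1.8);o[:b.shape[0],365:365+b.shape[1]]=b[:,:435]
cv2.imwrite('pics/c2.png',o)
E
```

```text
clock: 4.95
tcp_pos: [0.4181, 0.2046, 0.2308]
orientation: [0.004, -0.001, 1.0, 0.001]
wrist_force: [0.0, 1.7, -1.3]
finger_gap: 0.0208
[0.41810747 0.20460992 0.2308495 ] [ 0.03803319  1.6610309  -1.25111537] [0.03870393 0.02318934 0.01070376] 0.020787568920065176
-66 [[313.82476602 154.09953658]]
52 [[313.33923554 448.47746533]]
67 [[313.29326905 474.87596989]]
150 [[313.07279084 583.8020626 ]]
tip [[312.81644764 460.08972775]]
[441 249]
```

View pics/c2.png

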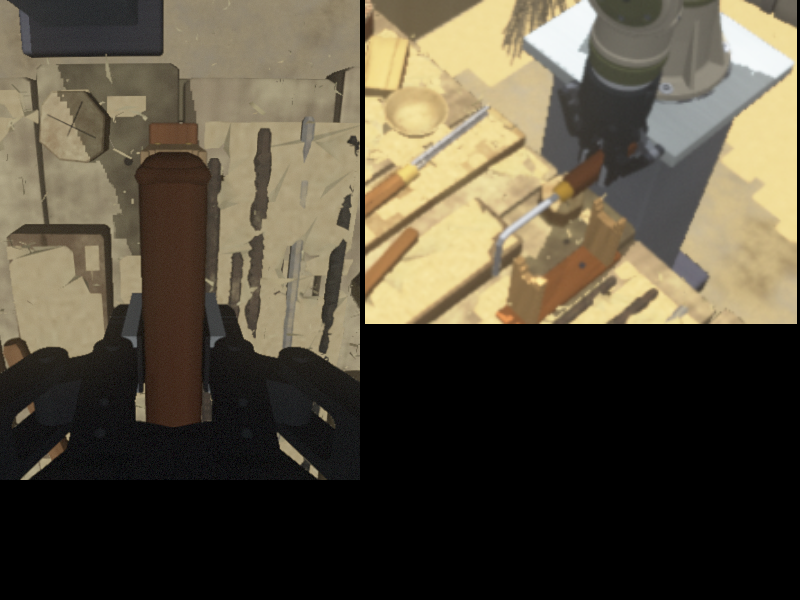

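The hook is held level. In the crop its bend is at (497,240) and the tip at (498,275). I'll check those against the prediction while moving over.

```bash
python3 - <<'E'
from h import *
from workcell import env
q=env.camera_params('scene');g=np.array([.4181,.2046,.2498])
print(proj(q,g+[.15,0,0]),'seen 384.3 292.3',proj(q,g+[.15,0,-.075]),'seen 384.9 311.8')
im=np.load('pics/scene0.npz')['im'];hsv=cv2.cvtColor(im,cv2.COLOR_BGR2HSV)
print('eye pred',proj(q,[.6158,-.2101,.072]))
cv2.imwrite('pics/c3.png',cv2.resize(im[180:290,190:320],None,fx=6,fy=5.4,interpolation=cv2.INTER_CUBIC))
E
python3 -m creep '[[-0.003,-0.02,0,0,0,1],[-0.006,-0.055,0,0,0,2],[-0.01,-0.095,0,0,0,3.5],[-0.015,-0.135,0,0,0,5],[-0.022,-0.175,0,0,0,6.5],[-0.028,-0.215,0,0,0,8],[-0.035,-0.255,0,0,0,10],[-0.04,-0.295,0,0,0,11.6]]'
python3 -m creep '[[0,0,0,0,0,0],[0,0,0,0,0,0],[0,0,0,0,0,0],[0,0,0,0,0,0],[0,0,0,0,0,0],[0,0,0,0,0,0],[0,0,0,0,0,0],[0,0,0,0,0,0]]'
python3 - <<'E'
from h import *
from workcell import env
s=env.get_state();M=rot(s['orientation']).as_matrix();print(M.round(3),s['tcp_pos'])
print(tool(np.array([.469,-.180,.231])-s['tcp_pos']))
E
```

```text
[[385.73940025 289.77066824]] seen 384.3 292.3 [[382.91291031 310.49670681]] seen 384.9 311.8
eye pred [[252.64475906 231.42329424]]
clock: 5.85
tcp_pos: [0.4554, -0.0923, 0.2247]
orientation: [-0.001, 0.101, 0.995, 0.0]
wrist_force: [0.9, -0.1, -2.4]
finger_gap: 0.0208
clock: 6.65
tcp_pos: [0.4563, -0.0907, 0.2264]
orientation: [0.0, 0.1, 0.995, -0.0]
wrist_force: [-0.4, -0.4, -1.0]
finger_gap: 0.0206
[[-0.98   0.199  0.   ]
 [ 0.199  0.98  -0.   ]
 [-0.    -0.    -1.   ]] [ 0.45633775 -0.09073408  0.22638973]
[-0.03019173 -0.08495491 -0.00459507]
```

View pics/c3.png

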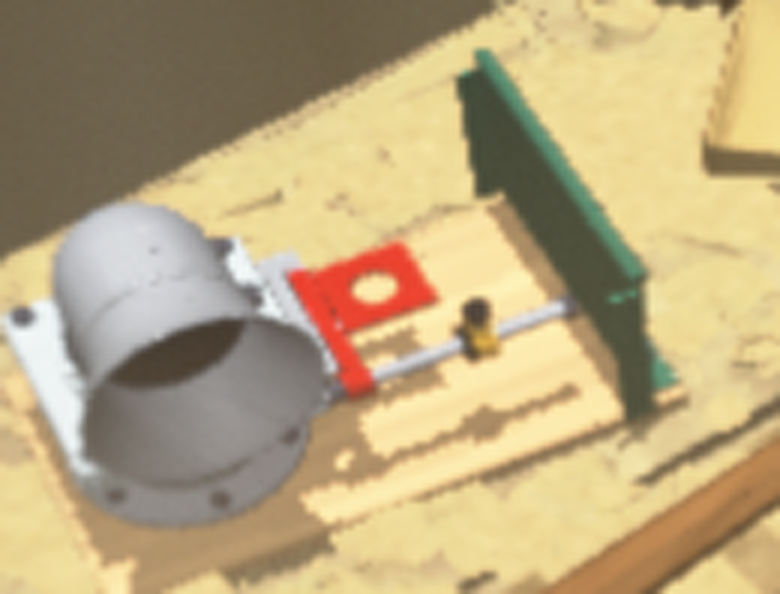

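Eye in the scene crop is at (374,288), which is full-image pixel (252.3,233.3). That is within 2 px of the prediction, and the hook shows the same bias. Moving over the eye next.

```bash
python3 -m creep '[[-0.006,-0.02,0,0,0,0],[-0.015,-0.045,0,0,0,0],[-0.024,-0.068,0,0,0,0],[-0.03,-0.085,0,0,0,0],[-0.03,-0.085,0.015,0,0,0],[-0.03,-0.085,0.035,0,0,0],[-0.03,-0.085,0.055,0,0,0],[-0.03,-0.085,0.067,0,0,0]]'
python3 -m creep '[[0,0,0,0,0,0],[0,0,0,0,0,0],[0,0,0,0,0,0],[0,0,0,0,0,0],[0,0,0,0,0,0],[0,0,0,0,0,0],[0,0,0,0,0,0],[0,0,0,0,0,0]]'
python3 - <<'E'
from h import *
from workcell import env
s=env.get_state();M=rot(s['orientation']).as_matrix();print(s['tcp_pos'],s['wrist_force'])
g=s['tcp_pos']-.019*M[:,2];tip=g-.15*M[:,0]+.075*M[:,2];print('tip',tip,'bend',g-.15*M[:,0])
o=np.zeros((600,800,3),np.uint8)
for i,n in enumerate(("scene","top")):
    p=env.camera_params(n);im,d=env.read_camera(n);cv2.imwrite(f'pics/{n}3.png',im)
    e=proj(p,[.6158,-.2101,.072])[0];print(n,'eye',e,'tip',proj(p,tip),'bend',proj(p,g-.15*M[:,0]))
    u=e.astype(int);c=im[u[1]-45:u[1]+45,u[0]-30:u[0]+30];print(u-[30,45])
    o[:600,i*400:i*400+395]=cv2.resize(c,(395,600),interpolation=cv2.INTER_CUBIC)
cv2.imwrite('pics/c4.png',o)
E
```

```text
clock: 7.45
tcp_pos: [0.468, -0.18, 0.1578]
orientation: [-0.001, 0.101, 0.995, 0.0]
wrist_force: [-0.5, -0.3, -1.4]
finger_gap: 0.0206
clock: 8.25
tcp_pos: [0.4687, -0.1803, 0.1594]
orientation: [0.0, 0.1, 0.995, -0.0]
wrist_force: [0.4, -0.1, -1.7]
finger_gap: 0.0206
[ 0.46874527 -0.18031377  0.15938224] [ 0.43920024 -0.13236807 -1.6964506 ]
tip [ 0.61573013 -0.21029267  0.10341157] bend [ 0.61571759 -0.21028081  0.17841156]
scene eye [252.64475906 231.42329424] tip [[251.00842834 223.20198721]] bend [[246.91038071 202.39765702]]
[222 186]
top eye [385.9360479  191.67364641] tip [[388.75539835 187.89856588]] bend [[396.04776112 177.68867156]]
[355 146]
```

View pics/c4.png

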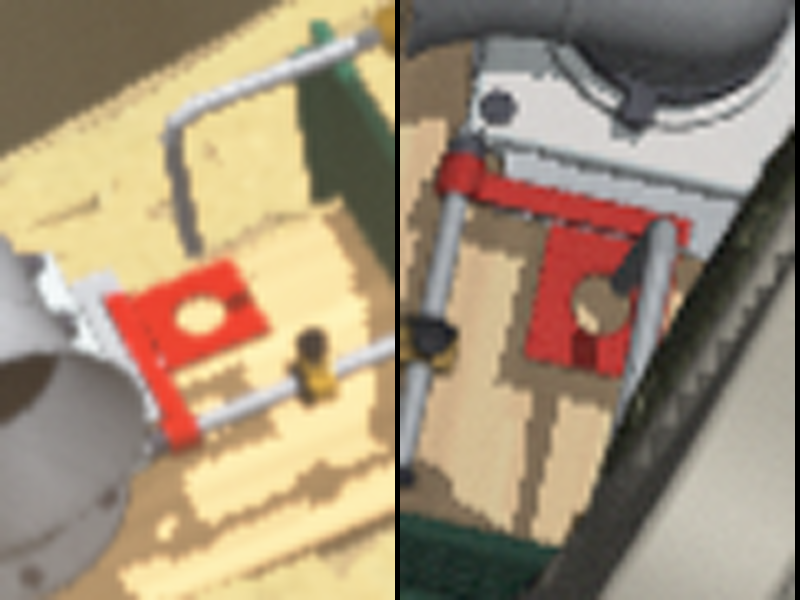

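Scene half: tip (195,250), eye (200,315). Top half: tip (622,285), eye (602,304). Next I'll solve for the residual offset.

Run:
```python
from h import *
from workcell import env
from scipy.optimize import least_squares as L
S,T=env.camera_params('scene'),env.camera_params('top')
f=lambda a,b:lambda X:np.r_[proj(S,X)[0]-a,proj(T,X)[0]-b]
tip=L(f([251.6,223.5],[388.7,188.7]),[.6,-.2,.1]);eye=L(f([252.4,233.2],[385.7,191.6]),[.6,-.2,.1])
print(tip.x,tip.fun,eye.x,eye.fun)
```

```text
[ 0.61452067 -0.21041944  0.1013684 ] [-0.10445061 -0.02811079 -0.06098945  0.05967627] [ 0.61737061 -0.21057903  0.06585109] [-0.0709605  -0.01862122 -0.04209753  0.04118314]
```

```bash
python3 -m creep '[[-0.0015,0,0.006,0,0,0],[-0.0015,0,0.012,0,0,0],[-0.0015,0,0.018,0,0,0],[-0.0015,0,0.023,0,0,0],[-0.0015,0,0.027,0,0,0],[-0.0015,0,0.031,0,0,0],[-0.0015,0,0.034,0,0,0],[-0.0015,0,0.036,0,0,0]]'
python3 -m creep '[[0,0,0.002,0,0,0],[0,0,0.004,0,0,0],[0,0,0.006,0,0,0],[0,0,0.006,0,0,0],[0,0,0.006,0,0,0],[0,0,0.006,0,0,0],[0,0,0.006,0,0,0],[0,0,0.006,0,0,0]]'
python3 - <<'E'
from h import *
from workcell import env
s=env.get_state();print(s['tcp_pos'],s['wrist_force'],s['ft_torque'])
o=np.zeros((600,800,3),np.uint8)
for i,n in enumerate(("scene","top")):
    p=env.camera_params(n);im,d=env.read_camera(n)
    u=proj(p,[.6158,-.2101,.072])[0].astype(int);c=im[u[1]-45:u[1]+45,u[0]-30:u[0]+30]
    o[:600,i*400:i*400+395]=cv2.resize(c,(395,600),interpolation=cv2.INTER_CUBIC)
cv2.imwrite('pics/c5.png',o)
E
```

```text
clock: 9.15
tcp_pos: [0.4702, -0.1806, 0.123]
orientation: [-0.0, 0.1, 0.995, -0.0]
wrist_force: [0.0, 0.0, -1.2]
finger_gap: 0.0208
clock: 9.95
tcp_pos: [0.4703, -0.1807, 0.1174]
orientation: [0.0, 0.1, 0.995, -0.0]
wrist_force: [-0.8, 0.2, -1.8]
finger_gap: 0.0203
[ 0.47025214 -0.1806612   0.11739067] [-0.8352863   0.21457102 -1.84962401] [ 0.07592152 -0.00958183  0.00959258]
```

View pics/c5.png

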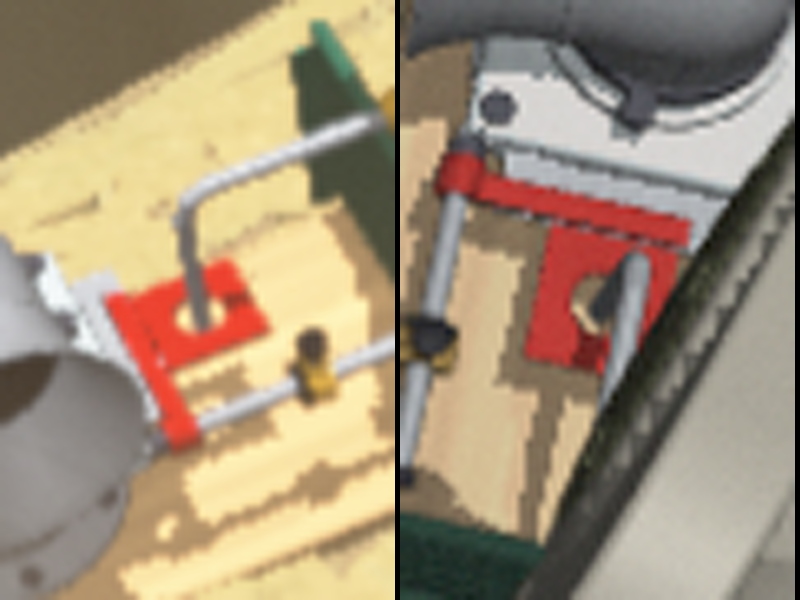

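The tip has gone into the eye on both views (left (203,325), right (600,310)) and there's no contact force. Pulling now.

```bash
python3 -m creep '[[0.002,0,0,0,0,0],[0.005,0,0,0,0,0],[0.008,0,0,0,0,0],[0.011,0,0,0,0,0],[0.014,0,0,0,0,0],[0.017,0,0,0,0,0],[0.019,0,0,0,0,0],[0.02,0,0,0,0,0]]'
python3 -m creep '[[0.002,0,0,0,0,0],[0.004,0,0,0,0,0],[0.006,0,0,0,0,0],[0.008,0,0,0,0,0],[0.01,0,0,0,0,0],[0.011,0,0,0,0,0],[0.012,0,0,0,0,0],[0.012,0,0,0,0,0]]'
python3 - <<'E'
from h import *
from workcell import env
s=env.get_state();print(s['tcp_pos'],tool(s['wrist_force']),tool(s['ft_torque']))
o=np.zeros((600,800,3),np.uint8)
for i,n in enumerate(("scene","top")):
    p=env.camera_params(n);im,d=env.read_camera(n);cv2.imwrite(f'pics/{n}6.png',im)
    u=proj(p,[.6058,-.2041,.072])[0].astype(int);c=im[u[1]-45:u[1]+45,u[0]-30:u[0]+30];print(u)
    o[:600,i*400:i*400+395]=cv2.resize(c,(395,600),interpolation=cv2.INTER_CUBIC)
cv2.imwrite('pics/c6.png',o)
E
```

```text
clock: 10.85
tcp_pos: [0.4519, -0.177, 0.1175]
orientation: [0.002, 0.1, 0.995, -0.0]
wrist_force: [6.0, -1.1, -5.8]
finger_gap: 0.0206
clock: 11.65
tcp_pos: [0.4401, -0.1746, 0.1175]
orientation: [0.002, 0.1, 0.995, -0.0]
wrist_force: [5.0, -0.9, -5.7]
finger_gap: 0.0205
[ 0.44009864 -0.17462224  0.1174739 ] [-5.10334072  0.08023076  5.72927112] [-0.06264158 -0.84469969 -0.0484599 ]
[257 230]
[382 196]
```

View pics/c6.png

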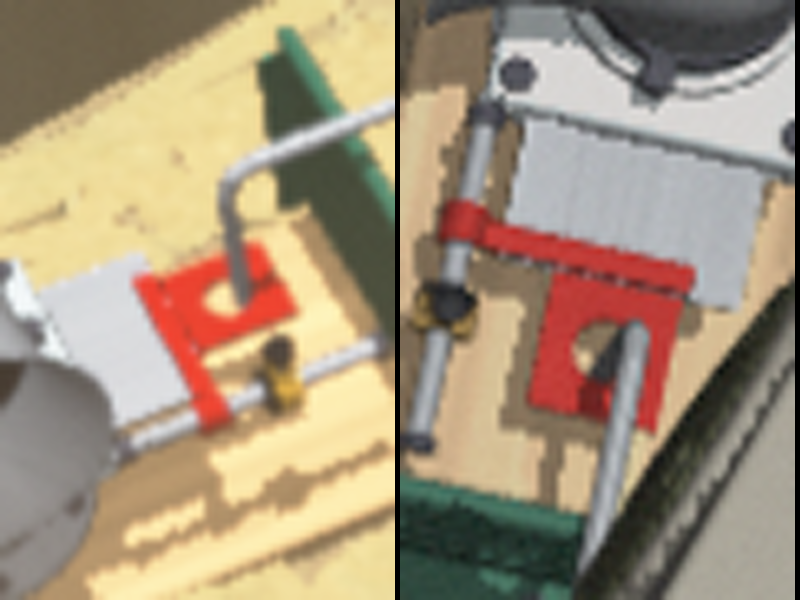

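The slide is out about 27 mm. On the top half the wing is at (462,222) and the collar at (440,310), so roughly 12–15 mm remains. From here I'll go gently.

```bash
python3 -m creep '[[0.001,0,0,0,0,0],[0.002,0,0,0,0,0],[0.003,0,0,0,0,0],[0.004,0,0,0,0,0],[0.005,0,0,0,0,0],[0.006,0,0,0,0,0],[0.007,0,0,0,0,0],[0.007,0,0,0,0,0]]'
python3 -m creep '[[0.0004,0,0,0,0,0],[0.0008,0,0,0,0,0],[0.0012,0,0,0,0,0],[0.0016,0,0,0,0,0],[0.002,0,0,0,0,0],[0.0024,0,0,0,0,0],[0.0028,0,0,0,0,0],[0.0028,0,0,0,0,0]]'
python3 - <<'E'
from h import *
from workcell import env
s=env.get_state();print(s['tcp_pos'],tool(s['wrist_force']),tool(s['ft_torque']))
im,d=env.read_camera('top');np.savez('pics/t7.npz',im=im)
hsv=cv2.cvtColor(im,cv2.COLOR_BGR2HSV);red=((hsv[...,0]<6)|(hsv[...,0]>174))&(hsv[...,1]>170)
p=env.camera_params('top')
for q in((462+0,222),(440,310)):print(onz(p,[(352+(q[0]-400)/6.58,151+q[1]/6.667)],.075))
E
```

```text
clock: 12.55
tcp_pos: [0.4332, -0.1732, 0.1175]
orientation: [0.002, 0.1, 0.995, -0.0]
wrist_force: [5.3, -1.0, -4.4]
finger_gap: 0.0207
clock: 13.35
tcp_pos: [0.4306, -0.1727, 0.1175]
orientation: [0.002, 0.1, 0.995, -0.0]
wrist_force: [4.9, -0.4, -6.2]
finger_gap: 0.0207
[ 0.43061109 -0.17271001  0.11747242] [-4.87255294  0.58214912  6.26283749] [-0.1212144  -0.84636668 -0.03365331]
[[ 0.62894589 -0.16018021  0.075     ]]
[[ 0.60165429 -0.15363797  0.075     ]]
```

```bash
python3 -m creep '[[0.0003,0,0,0,0,0],[0.0006,0,0,0,0,0],[0.0009,0,0,0,0,0],[0.0012,0,0,0,0,0],[0.0015,0,0,0,0,0],[0.0018,0,0,0,0,0],[0.002,0,0,0,0,0],[0.002,0,0,0,0,0]]'
```

```text
clock: 14.2
tcp_pos: [0.4287, -0.1723, 0.1175]
orientation: [0.002, 0.1, 0.995, -0.0]
wrist_force: [5.4, -0.6, -5.9]
finger_gap: 0.0204
```

```bash
python3 -m creep '[[0.0003,0,0,0,0,0],[0.0006,0,0,0,0,0],[0.0009,0,0,0,0,0],[0.0012,0,0,0,0,0],[0.0014,0,0,0,0,0],[0.0015,0,0,0,0,0],[0.0015,0,0,0,0,0],[0.0015,0,0,0,0,0]]'
```

```text
clock: 15.0
tcp_pos: [0.4272, -0.172, 0.1175]
orientation: [0.002, 0.1, 0.995, -0.0]
wrist_force: [5.3, -0.8, -5.6]
finger_gap: 0.0207
```

```bash
python3 -m creep '[[0.0002,0,0,0,0,0],[0.0004,0,0,0,0,0],[0.0006,0,0,0,0,0],[0.0008,0,0,0,0,0],[0.001,0,0,0,0,0],[0.001,0,0,0,0,0],[0.001,0,0,0,0,0],[0.001,0,0,0,0,0]]'
```

```text
clock: 15.8
tcp_pos: [0.4262, -0.1718, 0.1175]
orientation: [0.002, 0.1, 0.995, -0.0]
wrist_force: [5.8, -0.6, -6.0]
finger_gap: 0.0208
```

```bash
python3 -m creep '[[0.0002,0,0,0,0,0],[0.0004,0,0,0,0,0],[0.0006,0,0,0,0,0],[0.0008,0,0,0,0,0],[0.001,0,0,0,0,0],[0.001,0,0,0,0,0],[0.001,0,0,0,0,0],[0.001,0,0,0,0,0]]'
```

```text
clock: 16.6
tcp_pos: [0.4254, -0.1718, 0.1181]
orientation: [0.002, 0.1, 0.995, -0.0]
wrist_force: [5.6, -0.2, -0.7]
finger_gap: 0.0204
```

Run:
```python
from h import *
from workcell import env
s=env.get_state();print(s['tcp_pos'],tool(s['wrist_force']),tool(s['ft_torque']))
im,_=env.read_camera('scene');p=env.camera_params('scene');im2,_=env.read_camera('top')
o=np.zeros((600,800,3),np.uint8)
o[:,:395]=cv2.resize(im[200:290,217:277],(395,600),interpolation=cv2.INTER_CUBIC)
o[:,400:795]=cv2.resize(im2[151:241,345:405],(395,600),interpolation=cv2.INTER_CUBIC)
cv2.imwrite('pics/c7.png',o)
```

```text
[ 0.42535488 -0.17177135  0.11811991] [-5.49923913  0.88091844  0.76170001] [-0.12557121 -1.43738726 -0.05087151]
```

View pics/c7.png

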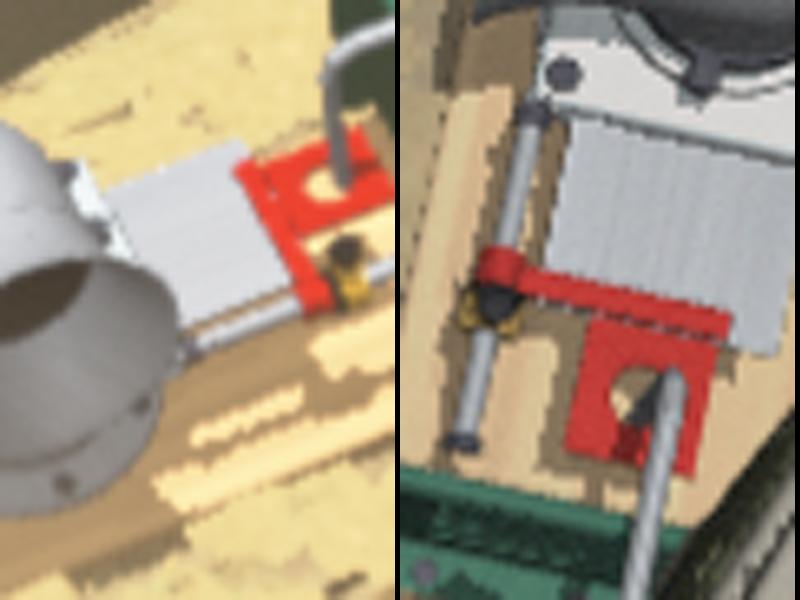

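The wing at (500,268) is now very close to the collar at (492,305), but the force is still only slide friction. Continuing in small steps.

```bash
python3 -m creep '[[0.0002,0,0,0,0,0],[0.0004,0,0,0,0,0],[0.0006,0,0,0,0,0],[0.0007,0,0,0,0,0],[0.0007,0,0,0,0,0],[0.0007,0,0,0,0,0],[0.0007,0,0,0,0,0],[0.0007,0,0,0,0,0]]'
```

```text
clock: 17.5
tcp_pos: [0.4253, -0.1718, 0.1181]
orientation: [0.002, 0.1, 0.995, -0.0]
wrist_force: [6.1, -0.6, -2.3]
finger_gap: 0.0208
```

Run:
```python
from h import *
from workcell import env
s=env.get_state();print(s['joint_pos'],s['qvel'].round(4),s['tau'],s['tcp_pos'],s['orientation']);print(tool(s['wrist_force']),tool(s['ft_torque']))
p=env.camera_params('wrist');im,_=env.read_camera('wrist');cv2.imwrite('pics/w8.png',im)
im,_=env.read_camera('scene');o=np.zeros((480,800,3),np.uint8)
o[:,:]=0;w=cv2.imread('pics/w8.png');o[:360,:480]=cv2.resize(w,(480,360));o[:400,485:795]=cv2.resize(im[175:275,235:313],(310,400),interpolation=cv2.INTER_CUBIC);cv2.imwrite('pics/c8.png',o)
```

```text
[-0.56005589  0.15631461 -0.44695305  0.96277412  0.00130327 -0.35923084] [-0.0016  0.0004  0.0007 -0.0012 -0.0015 -0.0001] [ -0.97379677 -36.41144514  23.53975654   3.06780897  -1.0295371
   0.0854954 ] [ 0.42529301 -0.17178271  0.11814513] [ 2.41961795e-03  1.00242026e-01  9.94960029e-01 -4.70625746e-04]
[-6.05308991  0.58318166  2.35398556] [-0.12799388 -1.70211394 -0.11692162]
```

View pics/c8.png

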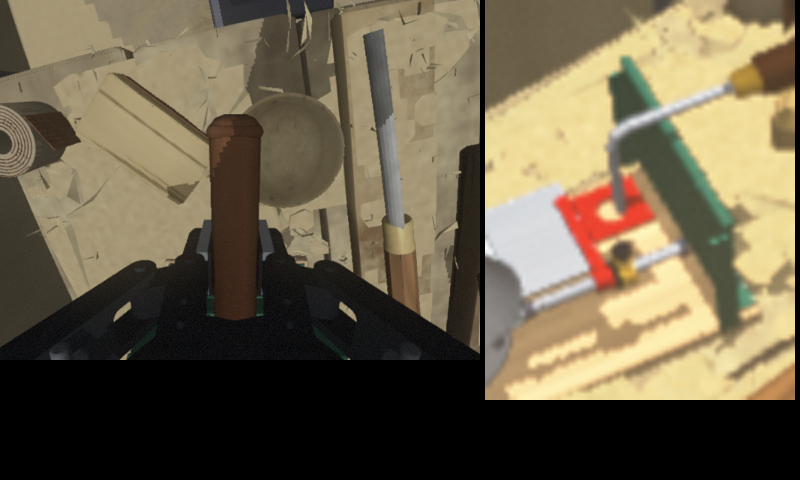

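Wing and collar look to be in contact (scene crop about (610,270)), and the TCP stalled on the last step. Confirming by feel with small increments.

```bash
python3 -m creep '[[0.0002,0,0,0,0,0],[0.0004,0,0,0,0,0],[0.0006,0,0,0,0,0],[0.0007,0,0,0,0,0],[0.0007,0,0,0,0,0],[0.0007,0,0,0,0,0],[0.0007,0,0,0,0,0],[0.0007,0,0,0,0,0]]'; python3 -c "
from h import *
from workcell import env
s=env.get_state();print(s['tcp_pos'],tool(s['wrist_force']),tool(s['ft_torque']))"
```

```text
clock: 18.4
tcp_pos: [0.4252, -0.1719, 0.1182]
orientation: [0.003, 0.1, 0.995, -0.001]
wrist_force: [9.7, -1.2, -3.0]
finger_gap: 0.0207
[ 0.42519157 -0.17185083  0.11819356] [-9.68325639  0.79296783  3.03150997] [-0.23348957 -1.98437155 -0.10119774]
```

```bash
python3 -m creep '[[0.0001,0,0,0,0,0],[0.0003,0,0,0,0,0],[0.0005,0,0,0,0,0],[0.0005,0,0,0,0,0],[0.0005,0,0,0,0,0],[0.0005,0,0,0,0,0],[0.0005,0,0,0,0,0],[0.0005,0,0,0,0,0]]'; python3 -c "
from h import *
from workcell import env
s=env.get_state();print(s['tcp_pos'],tool(s['wrist_force']),tool(s['ft_torque']))"
```

```text
clock: 19.2
tcp_pos: [0.4252, -0.1719, 0.1182]
orientation: [0.003, 0.1, 0.995, -0.001]
wrist_force: [10.4, -0.8, -5.8]
finger_gap: 0.0207
[ 0.42516845 -0.17187278  0.11822177] [-10.30887224   1.27812705   5.89366077] [-0.22298667 -2.21737208 -0.1570988 ]
```

Home on the stop: about 10 N at the hook with the TCP stalled. Next I'll unload, centre the tip in the eye and lift out.

```bash
python3 -m creep '[[-0.001,0,0,0,0,0],[-0.002,0,0,0,0,0],[-0.003,0,0,0,0,0],[-0.004,0,0,0,0,0],[-0.005,0,0,0,0,0],[-0.006,0,0,0,0,0],[-0.007,0,0,0,0,0],[-0.007,0,0,0,0,0]]'; python3 -c "
from h import *
from workcell import env
s=env.get_state();print(s['tcp_pos'],tool(s['wrist_force']),tool(s['ft_torque']))
im2,_=env.read_camera('top');np.savez('pics/t9.npz',im=im2)"
```

```text
clock: 20.0
tcp_pos: [0.428, -0.1718, 0.1168]
orientation: [-0.001, 0.1, 0.995, 0.0]
wrist_force: [-0.1, 0.2, -1.9]
finger_gap: 0.021
[ 0.42803133 -0.17180525  0.11675339] [0.14022742 0.18375749 1.94049053] [-0.003267    0.08067202  0.01214572]
```

```bash
python3 -m creep '[[0,0,-0.003,0,0,0],[0,0,-0.008,0,0,0],[0,0,-0.014,0,0,0],[0,0,-0.022,0,0,0],[0,0,-0.035,0,0,0],[0,0,-0.055,0,0,0],[0,0,-0.075,0,0,0],[0,0,-0.085,0,0,0]]'
python3 - <<'E'
from h import *
from workcell import env
s=env.get_state();T=s['tcp_pos'];M=rot(s['orientation']).as_matrix();print(T,tool(s['wrist_force']))
a=np.load('pics/t9.npz')['im'];im,_=env.read_camera('top')
def tab(i):
    h=cv2.cvtColor(i,cv2.COLOR_BGR2HSV);m=((h[...,0]<6)|(h[...,0]>174))&(h[...,1]>170);m[:,:340]=0;m[:160]=0;m[240:]=0;m[:,420:]=0
    m[:,372:]=0
    q=np.argwhere(m);return len(q),q.mean(0)
print('wing before/after lift',tab(np.load('pics/t7.npz')['im']),tab(a),tab(im))
w,_=env.read_camera('wrist')
o=np.zeros((480,800,3),np.uint8);o[:360,:480]=cv2.resize(w,(480,360));o[:400,485:795]=cv2.resize(im[160:260,340:418],(310,400),interpolation=cv2.INTER_CUBIC);cv2.imwrite('pics/c9.png',o)
print(tool(np.array([.4165,.2041,.231])-T))
E
```

```text
clock: 20.85
tcp_pos: [0.4297, -0.1727, 0.2047]
orientation: [0.001, 0.1, 0.995, -0.001]
wrist_force: [-0.3, 0.9, -1.0]
finger_gap: 0.0203
[ 0.42966347 -0.1727095   0.20466676] [0.48170444 0.85118204 1.00776685]
wing before/after lift (62, array([191.11290323, 364.16129032])) (65, array([194.78461538, 364.53846154])) (61, array([194.24590164, 364.27868852]))
[ 0.08808851  0.36654606 -0.02713879]
```

View pics/c9.png

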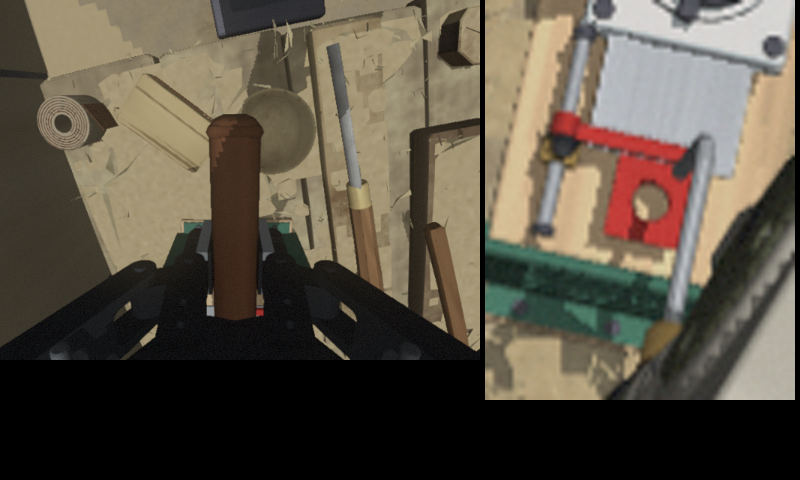

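The top half shows the hook clear of the eye at (650,200), and the wing still against the collar at (560,140). The handle sits in the pads as before. Returning to the rest.

```bash
python3 -m creep '[[0.002,0.01,-0.01,0,0,0],[0.008,0.035,-0.02,0,0,-1],[0.017,0.07,-0.027,0,0,-2],[0.026,0.11,-0.027,0,0,-4],[0.036,0.15,-0.027,0,0,-6],[0.046,0.19,-0.027,0,0,-8],[0.055,0.23,-0.027,0,0,-10],[0.063,0.265,-0.027,0,0,-11.6]]'
python3 -m creep '[[0.002,0.025,0,0,0,0],[0.004,0.05,0,0,0,0],[0.005,0.075,0,0,0,0],[0.005,0.09,0,0,0,0],[0.005,0.1,0,0,0,0],[0.005,0.1,0,0,0,0],[0.005,0.1,0,0,0,0],[0.005,0.1,0,0,0,0]]'
python3 - <<'E'
from h import *
from workcell import env
s=env.get_state();T=s['tcp_pos'];M=rot(s['orientation']).as_matrix();print(T,M.round(4),s['orientation'])
print(tool(np.array([.4165,.2041,.231])-T))
E
```

```text
clock: 21.75
tcp_pos: [0.4187, 0.1024, 0.2289]
orientation: [-0.001, -0.002, 1.0, 0.0]
wrist_force: [1.4, -0.3, -1.7]
finger_gap: 0.0203
clock: 22.55
tcp_pos: [0.4148, 0.1994, 0.2292]
orientation: [-0.0, -0.0, 1.0, -0.0]
wrist_force: [-0.1, 0.0, -0.8]
finger_gap: 0.0207
[0.41478293 0.19943202 0.22916403] [[-1.e+00 -4.e-04 -4.e-04]
 [-4.e-04  1.e+00 -4.e-04]
 [ 4.e-04 -4.e-04 -1.e+00]] [-1.90860804e-04 -1.92816424e-04  9.99999940e-01 -2.15186850e-04]
[-0.00171816  0.00466653 -0.00183863]
```

```bash
python3 -m creep '[[-0.001,0.002,0,0,0,0],[-0.0017,0.0047,0,0,0,0],[-0.0017,0.0047,0,0,0,0],[-0.0017,0.0047,0,0,0,0],[-0.0017,0.0047,0,0,0,0],[-0.0017,0.0047,0,0,0,0],[-0.0017,0.0047,0,0,0,0],[-0.0017,0.0047,0,0,0,0]]'
python3 - <<'E'
from h import *
from workcell import env
s=env.get_state();print(s['tcp_pos'],s['orientation'].round(4))
im,_=env.read_camera('wrist');a=np.load('pics/w2.npz')['im']
for i in(a,im):
    h=cv2.cvtColor(i,cv2.COLOR_BGR2HSV);m=((h[...,0]<14)|(h[...,0]>172))&(h[...,1]>90)&(h[...,2]>30)&(h[...,2]<150)
    m[:,:270]=0;m[:,360:]=0
    q=[np.flatnonzero(m[r]) for r in(200,230,260,290,340,390)]
    print([(x.min(),x.max(),round(x.mean(),1)) for x in q],'back',[r for r in range(120,200) if m[r].sum()>30][:3],[r for r in range(400,470) if m[r].sum()>20][-2:])
sc,_=env.read_camera('scene');S=env.camera_params('scene');g=s['tcp_pos']+[0,0,.019]
h=cv2.cvtColor(sc,cv2.COLOR_BGR2HSV)
for x in(.08,.1,.12,.14):
    u=proj(S,g+[x,0,0])[0];c=int(round(u[0]));print(u,h[int(u[1])-6:int(u[1])+9,c,1])
u=proj(S,g+[.15,0,-.04])[0];r=int(round(u[1]));print(u,h[r,int(u[0])-7:int(u[0])+9,1])
E
```

```text
clock: 23.35
tcp_pos: [0.4166, 0.2048, 0.2293]
orientation: [0.0, -0.001, 1.0, -0.0]
wrist_force: [-0.6, -0.6, -2.2]
finger_gap: 0.0208
[0.41659516 0.20477173 0.2292755 ] [ 0.e+00 -7.e-04  1.e+00 -1.e-04]
[(np.int64(281), np.int64(345), np.float64(313.0)), (np.int64(281), np.int64(344), np.float64(313.3)), (np.int64(283), np.int64(344), np.float64(314.0)), (np.int64(284), np.int64(344), np.float64(314.4)), (np.int64(284), np.int64(342), np.float64(313.5)), (np.int64(286), np.int64(341), np.float64(313.9))] back [124, 125, 126] [424, 425]
[(np.int64(281), np.int64(346), np.float64(311.9)), (np.int64(282), np.int64(346), np.float64(313.3)), (np.int64(283), np.int64(344), np.float64(313.7)), (np.int64(283), np.int64(343), np.float64(313.5)), (np.int64(285), np.int64(342), np.float64(314.1)), (np.int64(286), np.int64(341), np.float64(313.9))] back [127, 128, 129] [424, 425]
[412.91818911 270.30753897] [109 107 102  95  78  36   3   6   5  39  85 104 110 110 112]
[405.47946316 275.78101483] [89 88 87 88 77 40  5  6  7  6 45 79 84 84 87]
[397.91532841 281.34088861] [87 88 87 81 48  9  5  7  3 29 76 88 90 90 89]
[390.22402886 286.98817878] [87 87 90 91 87 48 10  2  3  1 30 75 88 89 89]
[384.76717141 301.18559256] [ 89  91  97 104 101  97  82  33  19  36  64  95 101 103 103  99]
```

The hook is unchanged in the grip (no yaw, slip or pitch). Lowering into the notches.

```bash
python3 -m creep '[[0,-0.0005,0.01,0,0,0],[0,-0.0005,0.028,0,0,0],[0,-0.0005,0.048,0,0,0],[0,-0.0005,0.07,0,0,0],[0,-0.0005,0.088,0,0,0],[0,-0.0005,0.1,0,0,0],[0,-0.0005,0.108,0,0,0],[0,-0.0005,0.11,0,0,0]]'
python3 -m creep '[[0,0,0.004,0,0,0],[0,0,0.008,0,0,0],[0,0,0.012,0,0,0],[0,0,0.016,0,0,0],[0,0,0.02,0,0,0],[0,0,0.023,0,0,0],[0,0,0.025,0,0,0],[0,0,0.025,0,0,0]]'
```

```text
clock: 24.25
tcp_pos: [0.4162, 0.2041, 0.1184]
orientation: [-0.001, -0.001, 1.0, -0.0]
wrist_force: [-0.3, -0.7, -1.2]
finger_gap: 0.0209
clock: 25.05
tcp_pos: [0.4164, 0.2042, 0.0939]
orientation: [-0.0, -0.001, 1.0, -0.0]
wrist_force: [0.3, -0.0, -1.7]
finger_gap: 0.0207
```

No contact so far. About 7 mm left to the floor.

```bash
python3 -m creep '[[0,0,0.001,0,0,0],[0,0,0.002,0,0,0],[0,0,0.003,0,0,0],[0,0,0.004,0,0,0],[0,0,0.005,0,0,0],[0,0,0.006,0,0,0],[0,0,0.006,0,0,0],[0,0,0.006,0,0,0]]'
```

```text
clock: 25.85
tcp_pos: [0.4166, 0.2042, 0.0882]
orientation: [-0.0, -0.001, 1.0, -0.0]
wrist_force: [-0.8, 0.4, -1.4]
finger_gap: 0.0206
```

```bash
python3 -m creep '[[0,0,0.0005,0,0,0],[0,0,0.001,0,0,0],[0,0,0.0015,0,0,0],[0,0,0.0015,0,0,0],[0,0,0.0015,0,0,0],[0,0,0.0015,0,0,0],[0,0,0.0015,0,0,0],[0,0,0.0015,0,0,0]]'
```

```text
clock: 26.65
tcp_pos: [0.4167, 0.2043, 0.0871]
orientation: [0.0, -0.001, 1.0, -0.0]
wrist_force: [-1.8, -0.6, 5.4]
finger_gap: 0.0205
```

Seated: the upward force and height match those at pick-up. Releasing and retreating.

```bash
python3 -m creep '[[0,0,0,0,0,0],[0,0,0,0,0,0],[0,0,0,0,0,0],[0,0,0,0,0,0],[0,0,0,0,0,0],[0,0,0,0,0,0],[0,0,0,0,0,0],[0,0,0,0,0,0]]' 0.085
python3 -m creep '[[0,0,-0.01,0,0,0],[0,0,-0.03,0,0,0],[0,0,-0.055,0,0,0],[0,0,-0.085,0,0,0],[0,0,-0.115,0,0,0],[0,0,-0.145,0,0,0],[0,0,-0.165,0,0,0],[0,0,-0.175,0,0,0]]'
python3 -m creep '[[0.005,0,0,0,0,0],[0.01,0,0,0,0,0],[0.0145,0,0,0,0,0],[0.0145,0,0,0,0,0],[0.0145,0,0,0,0,0],[0.0145,0,0,0,0,0],[0.0145,0,0,0,0,0],[0.0145,0,0,0,0,0]]'
python3 - <<'E'
from h import *
from workcell import env
s=env.get_state();print(s['tcp_pos'],s['orientation'].round(4))
p=env.camera_params('wrist');im,d=env.read_camera('wrist');b=np.load('pics/w1.npz')
def meas(i,p,z=.112):
    h=cv2.cvtColor(i,cv2.COLOR_BGR2HSV);m=((h[...,0]<14)|(h[...,0]>172))&(h[...,1]>90)&(h[...,2]<110)&(h[...,2]>25);m[:,:300]=0;m[:,335:]=0
    for r in(190,220,250,285):
        x=np.flatnonzero(m[r]);print(r,x.min(),x.max(),onz(p,[(x.mean(),r)],z)[0].round(4))
    # rod: low-saturation column centre
    for r in(325,350,370):
        x=np.flatnonzero((h[r,300:340,1]<45)&(h[r,300:340,2]>90))+300;print('rod',r,x.min() if len(x) else None,x.max() if len(x) else None)
    c=h[:,317];print('ferr rows',[r for r in range(280,330) if 12<=c[r,0]<30 and c[r,1]>100 and c[r,2]>90])
    c=h[360:400,319,1];print(c)
meas(b['im'],dict(b));meas(im,p)
T=env.camera_params('top');S=env.camera_params('scene')
for n in('top','scene'):
    i,_=env.read_camera(n);o=np.load(f'pics/{n}0.npz')['im'];np.savez(f'pics/{n}9.npz',im=i)
    Q=env.camera_params(n);df=cv2.absdiff(i,o).max(2)
    for nm,P,r in(('bowl',onz(T,[(341,297)],.03)[0],22),('block',onz(T,[(396,312)],.03)[0],25),('roll',onz(T,[(449,327)],.05)[0],14),('guard',[.5368,-.1915,.10],14),('rest',[.45,.203,.1],30)):
        u=proj(Q,P)[0].astype(int);print(n,nm,u,'changed px',(df[u[1]-r:u[1]+r,u[0]-r:u[0]+r]>40).sum())
E
```

```text
clock: 27.45
tcp_pos: [0.4166, 0.2043, 0.0867]
orientation: [-0.0, -0.001, 1.0, -0.0]
wrist_force: [-0.1, 0.5, -0.0]
finger_gap: 0.0849
clock: 28.25
tcp_pos: [0.4174, 0.2045, 0.2646]
orientation: [0.002, -0.001, 1.0, 0.0]
wrist_force: [-0.5, 0.1, -0.4]
finger_gap: 0.0852
clock: 29.05
tcp_pos: [0.4022, 0.2042, 0.2617]
orientation: [-0.0, -0.001, 1.0, -0.0]
wrist_force: [0.5, -0.8, 0.0]
finger_gap: 0.085
[0.40222854 0.20422788 0.26166729] [-0.e+00 -6.e-04  1.e+00 -1.e-04]
190 300 334 [0.3757 0.2039 0.112 ]
220 300 334 [0.4001 0.204  0.112 ]
250 300 334 [0.4256 0.2039 0.112 ]
285 300 328 [0.4571 0.2047 0.112 ]
rod 325 318 321
rod 350 315 321
rod 370 315 321
ferr rows [299, 300, 301, 302, 303, 304, 305, 306, 307, 308, 309, 310, 311, 312, 313]
[ 6  5  6  5  4  6  4  5  4  4  2  7  6  7  6  2  4  5  6  6  6  2  8  6
  8  4 47 74 73 74 74 72 74 75 76 75 74 74 73 77]
190 301 334 [0.3765 0.2072 0.112 ]
220 300 332 [0.4009 0.2066 0.112 ]
250 300 333 [0.4264 0.2068 0.112 ]
285 301 325 [0.458  0.2054 0.112 ]
rod 325 313 317
rod 350 310 317
rod 370 310 317
ferr rows [298, 299, 300, 301, 302, 303, 304, 305, 306, 307, 308, 309, 310, 311, 312]
[77 75 77 77 77 74 74 72 78 75 75 78 75 75 73 76 75 73 75 76 76 74 72 74
 76 76 75 71 71 69 75 75 76 77 76 71 72 73 75 80]
top bowl [341 297] changed px 3
top block [395 311] changed px 0
top roll [448 326] changed px 1
top guard [378 227] changed px 245
top rest [172 268] changed px 1318
scene bowl [339 220] changed px 46
scene block [321 192] changed px 98
scene roll [305 162] changed px 24
scene guard [281 213] changed px 53
scene rest [419 297] changed px 1069
```

Run:
```python
from h import *
from workcell import env
for f in('top0','top9'):
    i=np.load(f'pics/{f}.npz')['im'];h=cv2.cvtColor(i,cv2.COLOR_BGR2HSV)
    g=(h[...,0]>60)&(h[...,0]<95)&(h[...,1]>90);g[:200]=0;g[260:]=0;g[:,:320]=0;g[:,430:]=0
    print(f,g.sum(),cv2.minAreaRect(np.argwhere(g)[:,::-1].astype(np.float32)))
    m=((h[...,0]<6)|(h[...,0]>174))&(h[...,1]>170);m[:,:340]=0;m[:160]=0;m[240:]=0;m[:,420:]=0
    print('red',np.argwhere(m).mean(0),'wing',np.argwhere(m[:,:372]).mean(0))
s=env.get_state();print(s['clock'],s['wrist_force']);print(env.hand_in())
```

```text
top0 808 ((377.4845275878906, 235.39541625976562), (82.68940734863281, 20.1959171295166), 12.144277572631836)
red [186.2983683  382.81351981] wing [172.61702128 365.72340426]
top9 805 ((377.6539001464844, 235.43185424804688), (82.76365661621094, 20.1959171295166), 12.144279479980469)
red [205.48946136 379.24590164] wing [194.79365079 364.73015873]
29.2 [-0.04460225 -0.92855707  0.47132563]
the job is handed in; nothing more can be done
None
```

The gate is open against its stop collar, the hook is back in both notches of its rest, and I handed the job in at 29.2 s. No verdict is reported.

**What I did:** I took the hook from its rest, reached over the guard and dropped the tip into the eye. I drew the slide in steadily smaller steps until the hand stalled. The pull rose from about 5–6 N of sliding friction to about 10 N at the hook, roughly 4–5 N on the collar. Then I unloaded, lifted the hook out and laid it back.

**Last checks:**
- **Slide:** the red wing stayed against the collar after the hook came out and at hand-in; it shifted by about half a pixel at most.
- **Hook:** within about 1 mm of where it first lay, at the same height and pointing the same way. The contact force when it seated matched the force at pick-up.
- **Guard, bowl, block and roll:** unmoved in the top view. The scene camera did show changed pixels around them. I put that down to the arm and its shadow having moved, but did not check it further.
- **Robot:** clear of everything, with wrist force close to zero.

**One oddity:** the vertical force at the hook dropped by about 5 N just as the wing met the collar. I took it as friction in the eye letting go. The hook had not shifted in the grip when I checked it afterwards.

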